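# Fit the winged knob to the pouch sealer's keyed drive and wind the jaw shut

### The job

Take the winged knob out of its parking block and put its D-shaped shaft into the drive socket on the sloping front of the pouch sealer; turn it to feel for the hidden key until the shaft drops and the knob's flange sits fully home, flat on the socket. Then turn the knob clockwise until the nose of its wing points straight up the slope at the index line, and let go. Leave the small steel bowl and the loose clamp nearby where they are.

Things in the scene. Friction and masses are not known exactly. Their poses are not given: they have to be found in the camera images.
- feed_knob: Loose black winged knob, 0.12 kg. Origin: centre of the underside of its round flange (40 mm across, 6 mm thick), the shoulder that must sit on the socket; z points from the shaft up through the wing, x along the wing to its nose. Starts upright in the parking block, flange on the block's top, turned up to 30 degrees from the block's x.
- knob_wing (a point): Middle of the knob's wing grip (20 mm above the knob's origin). The wing is 14 mm thick along the knob's y, with flat parallel sides from x = -20 to +19 mm, and spans z = 6 to 34 mm; the tapered nose reaches x = +29 mm, the tail x = -22 mm. Grip it across its thickness.
- shaft_tip (a point): Centre of the tip of the knob's steel D-shaft, 28 mm below the knob's origin. The shaft is 20 mm across, 28 mm long, with one flat, 5 mm from the axis, along its whole length on the knob's +x side (the side of the nose); 1.5 mm chamfer at the tip.
- parking_block: White fixed block, 64 x 64 x 34 mm on a 74 mm square foot 4 mm thick, with an upright 25 mm hole in which the knob's shaft stands; origin at the centre of its underside, z up.
- drive_socket: Fixed round aluminium socket, 47 mm across, 34 mm long, on the sealer's sloping front. Origin: centre of its mouth; z: bore axis, pointing out, tilted 28 degrees from vertical to the sealer's front; x: straight up the slope to the index line. Bore 22.6 mm, 4 mm countersink, plain for 14 mm. At the end the knob's origin and axes lie on these.
- key_top (a point): Point on the bore's axis 14 mm below the mouth, where a key begins that fills one side of the bore, its face 6 mm from the axis. The shaft stops here (flange 14 mm above the mouth) unless its flat faces the key within about 7 degrees (17 with sideways play); then it drops 14 mm to the flange.
- hub_axis (a point): Point on the bore's axis 30 mm below the mouth. The key's hub turns; its angle is not reported. At first the knob fits with its nose 34 to 72 degrees anticlockwise (seen from outside, from socket x towards y) of straight up. Engaged, it turns with the knob at 0.2 N m drag and stays put; 5 to 10 N of push does not drag it. Stops: 23 degrees clockwise and 92 anticlockwise of straight up.
- sealer: White wedge-shaped bench pouch sealer, fixed, 210 x 240 mm, 110 mm high; origin at the centre of its underside; its sloping front looks to its -x. Carries the drive socket.
- bowl_near: Bystander: small steel bowl 79 mm across, 40 mm high, loose; origin at the centre of its underside. Not to be moved.
- clamp_near: Bystander: slim scissor-handled steel clamp lying flat, 56 x 110 x 7 mm, loose; origin at the centre of its underside. Not to be moved.

How it is judged:
By the outcome, as a careful person would: the job done as asked, in the order asked, and still so for the second after the job is handed in, with the robot touching nothing.
It also fails if it takes over 51 s, if anything falls off the work surface, if the arm or the gripper's body presses on something with over 40 N, if the wrist force passes 120 N, or if a joint passes its speed limit or range.

### The arm

A 6-joint arm with a two-finger parallel gripper is mounted at the origin on a cart in front of the work surface, level with it; the furniture and walls round the work are solid. World frame = base frame: x ahead of the robot, y to its left, z up, the work surface at z = 0. Lengths are in mm, angles in rad, forces in N, time in s.
With the tool pointing down it reaches from about 375 to 750 mm from the base axis. Payload 9 kg.
Tool frame: the origin (TCP) lies midway between the tips of the shut fingers; the grasp point (between the pads) lies 19 mm behind it; z points along the fingers, x is the direction in which the jaws open and shut, and the axes are right-handed (so a half turn about z gives the same grasp; the last joint's range is limited). The gripper opens to 85 mm and grips with 20 to 120 N. Pads are 22 mm wide; open, the fingers measure 114 mm over their backs; the gripper's body (76 mm by 85 mm) begins 54 mm behind the grasp point. The pads swing forward as they close: fully open they stand 13 mm farther back than shut.
Start: joints at [-1.52, 0.104, 0.097, 1.564, 0, 1.353], TCP at [159.354, -578.486, 205.931] pointing down, gripper open.
Joint ranges: [-2.99, 2.99], [-0.84, 1.86], [-1.1, 1.16], [-1.84, 2.11], [-1.51, 1.56], [-3.14, 3.14]. Speed limits (rad/s): [2.22, 2.22, 2.57, 3.14, 3.14, 3.14].

### API

Orientations are given as [roll, pitch, yaw] about the fixed x, y, z axes, in that order (R = Rz(yaw) Ry(pitch) Rx(roll)).
In Python, from workcell import manip gives the robot as it stands. Calls block until the motion is done:
- manip.movep(position, orientation): joint-space move of the TCP to a pose.
- manip.movel(position, v=150, frame=None, guard=None): straight line of the TCP; frame=None keeps the orientation; v is the mean speed in mm/s. With guard (N) it stops when the force on the tool has changed by that much, and returns True; else False.
- manip.goto_joints(angles): joint-space move.
- manip.set_gripper(opening, strength=None): opening from 0.0 (shut) to 1.0 (fully open); strength is the grip in N (None keeps the last); returns when the fingers have stopped.
- manip.hold(seconds).
- manip.inverse_kinematics(position, orientation): joint angles nearest the present ones, or None.
- manip.get_obs(): the state.
- manip.snapshot(name): name is "scene" or "top" or "wrist"; returns a dict with "color" (480x640x3 uint8, blue, green, red), "depth" (480x640 float32, mm along the optical axis (not along the pixel's ray), 0 where there is no reading), "mtx" (3x3 intrinsics, pixels), "view" (4x4, takes a point from world to camera coordinates). Camera axes: x right, y down, z forward; pixel columns grow to the right and rows downward; lengths in mm; the calibration is good to about 2 mm. A picture is of the moment at which its call begins.
A pose or a line that the arm cannot do raises manip.IKError and nothing moves.
- manip.sign_off(): hands the job in, once; it reports no verdict.
Trained networks look in a picture, given as the dict that the camera call returned (one of the last four; its "shot" number tells which), for a name from the list of things; names that differ only in an ending like _2 or _b are one class to them, and where a whole thing is asked for, a point or a joint stands for the part that bears it (a point fixed in the world has none). Each returns a list of dicts, best first, with "score" (0 to 1); they miss things now and then, are a little off and sometimes report something else, mostly with a low value. They report only what shows in the picture. A call takes as long as a camera call.
- manip.spot_in(picture, label): "point" ([column, row] in pixels, amid what is visible of it).
- manip.mark_of(picture, label): "point" ([column, row] in pixels: a listed point, or the origin of a listed thing).
The state is a dict: "clock": time; "q": joint angles; "qvel": joint speeds; "joint_torque": joint torques, N m; "tool_pos": TCP position; "tool_rot": TCP orientation; "contact_force": force on the tool from outside, world axes, zero at the start; "ft_torque": the same for the moment, N m; "width": opening from 0.0 (shut) to 1.0 (fully open).
Only numpy, scipy, OpenCV 4.12 (cv2) and the standard library are available. Lean on these libraries where they do the work, as an engineer would, in place of code of your own. Each camera call takes 0.05 s, during which the arm holds its last target.

## Working session

There is one attempt and no reset: what is moved stays moved. The work goes in short steps, each a Python script; the robot and the scene stay as the last script left them, time stands still between calls to the robot, and variables do not carry over. Pictures are saved under pics/ and viewed, and the job is handed in when it is done.

```bash
ls; mkdir -p pics
cat > h.py <<'E'
import numpy as np, cv2
from workcell import manip
from scipy.spatial.transform import Rotation as R
def world(p,uv,d):
    K=p["mtx"];c=np.array([(uv[0]-K[0,2])/K[0,0]*d,(uv[1]-K[1,2])/K[1,1]*d,d,1])
    return (np.linalg.inv(p["view"])@c)[:3]
def cloud(p):
    d=p["depth"];v,u=np.mgrid[:480,:640];K=p["mtx"]
    c=np.stack([(u-K[0,2])/K[0,0]*d,(v-K[1,2])/K[1,1]*d,d,np.ones_like(d)],-1)
    w=(c@np.linalg.inv(p["view"]).T)[...,:3]; w[d==0]=np.nan
    return w
def proj(p,X):
    c=p["view"]@np.append(X,1); q=p["mtx"]@c[:3]; return q[:2]/q[2]
def save(p,n): cv2.imwrite("pics/"+n+".png",p["color"])
E
python3 - <<'E'
from h import *
for n in ["scene","top"]:
    p=manip.snapshot(n); save(p,n+"0"); np.savez(n+"0.npz",**{k:p[k] for k in("color","depth","mtx","view")})
    w=cloud(p)
    for l in ["feed_knob","knob_wing","parking_block","drive_socket","sealer","bowl_near","clamp_near"]:
        for f in (manip.spot_in,manip.mark_of):
            r=f(p,l)[:1]
            for o in r:
                u,v=map(int,np.round(o["point"])); print(n,l,f.__name__,o["point"],round(o["score"],2),np.round(w[v,u]) if 0<=v<480 and 0<=u<640 else None)
o=manip.get_obs();print(o)
E
```

```text
pics
scene feed_knob call [389.1, 303.7] 0.97 [ 519. -207.   58.]
scene feed_knob call [388.5, 308.4] 0.81 [ 515. -207.   52.]
scene knob_wing call [387.4, 308.9] 0.77 [ 511. -207.   53.]
scene knob_wing call [385.2, 305.0] 0.73 [ 505. -205.   65.]
scene parking_block call [387.3, 321.8] 0.67 [ 500. -214.   35.]
scene parking_block call [384.6, 324.1] 0.87 [ 499. -211.   30.]
scene drive_socket call [285.0, 210.2] 0.78 [641.  92.  78.]
scene sealer call [297.7, 212.1] 0.64 [647.  63.  80.]
scene sealer call [294.7, 231.9] 0.87 [610.  46.  59.]
scene bowl_near call [397.1, 269.2] 0.69 [ 650. -162.   27.]
scene clamp_near call [252.5, 338.8] 0.66 [367. -31.   9.]
scene clamp_near call [257.7, 343.9] 0.75 [370. -41.  -0.]
top feed_knob call [394.1, 253.1] 0.9 [ 526. -192.   66.]
top feed_knob call [396.5, 257.0] 0.71 [ 518. -196.   69.]
top knob_wing call [392.8, 255.8] 0.84 [ 522. -192.   55.]
top knob_wing call [394.1, 253.0] 0.86 [ 526. -192.   66.]
top parking_block call [391.4, 261.6] 0.82 [ 513. -190.   40.]
top parking_block call [393.6, 258.3] 0.95 [ 517. -192.   65.]
top drive_
[... 410 characters left out ...]
9.5, 331.4] 0.57 [373. -35.  -3.]
{'clock': 1.5, 'q': array([-1.51968825e+00,  1.04137056e-01,  9.72689398e-02,  1.56386830e+00,
        2.17790925e-05,  1.35310344e+00]), 'qvel': array([-0.00107739, -0.00026767,  0.00076041, -0.00013175,  0.00044265,
        0.00045699]), 'joint_torque': array([ 3.17755985e-04, -5.56748021e+01,  5.03765845e+01,  7.91355778e-04,
       -2.07777257e-04, -4.22558628e-07]), 'tool_pos': array([ 159.36747952, -578.48193475,  205.89186792]), 'tool_rot': array([-3.14158433e+00, -6.32036435e-05, -1.30199537e+00]), 'contact_force': array([-0.23491966,  0.24446306,  0.23581731]), 'ft_torque': array([-0.01294981, -0.03377371,  0.03373878]), 'width': 0.9998012934310313}
```

View pics/scene0.png

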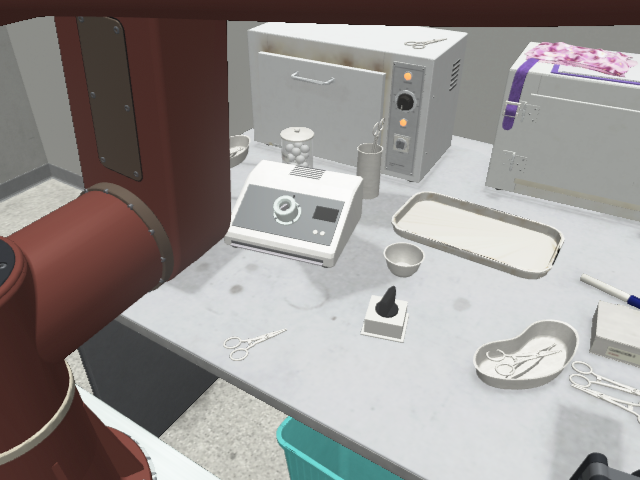

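View pics/top0.png

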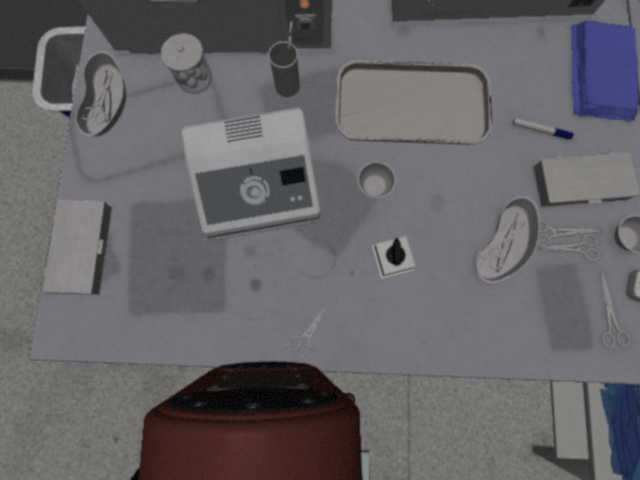

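Both views show the knob in its block at top pixel (395,253), nose pointing away from the robot. The sealer is slightly yawed, with its socket at top pixel (255,190). Next is a close wrist look at each.

Run:
```python
from h import *
for yaw in (-1.57,1.57):
  for P in ([440,-200,260],[518,-196,70]):
    print(yaw,P,manip.inverse_kinematics(P,[np.pi,0,yaw]))
manip.movep([450,-200,270],[np.pi,0,-1.57])
p=manip.snapshot("wrist"); save(p,"w1"); np.savez("w1.npz",**{k:p[k] for k in("color","depth","mtx","view")})
print(p["view"],p["mtx"]); w=cloud(p)
for l in ["feed_knob","knob_wing","parking_block"]:
    for f in (manip.mark_of,):
        for o in f(p,l)[:1]:
            u,v=map(int,np.round(o["point"])); print(l,o,w[v,u])
print(manip.get_obs()["clock"])
```

```text
-1.57 [440, -200, 260] [-0.69809377 -0.2307288  -0.12575303  1.67577209  0.          2.44270255]
-1.57 [518, -196, 70] [-0.59792131 -0.01628251 -0.27335241  1.31372643  0.          2.54287502]
1.57 [440, -200, 260] [-0.69809377 -0.2307288  -0.12575303  1.67577209  0.         -0.69729745]
1.57 [518, -196, 70] [-0.59792131 -0.01628251 -0.27335241  1.31372643  0.         -0.59712498]
[[ 8.14894320e-04 -9.99999661e-01 -1.14304105e-04 -2.01582899e+02]
 [-9.60866254e-01 -8.14668282e-04  2.77011512e-01  3.78928527e+02]
 [-2.77011511e-01 -1.15904151e-04 -9.60866593e-01  5.63759231e+02]
 [ 0.00000000e+00  0.00000000e+00  0.00000000e+00  1.00000000e+00]] [[406.64459076   0.         322.6579215 ]
 [  0.         406.64459076 245.35468211]
 [  0.           0.           1.        ]]
knob_wing {'point': [322.7, 119.0], 'score': 0.92} [ 528.0477841  -201.45753646   66.77874896]
3.4583
```

View pics/w1.png

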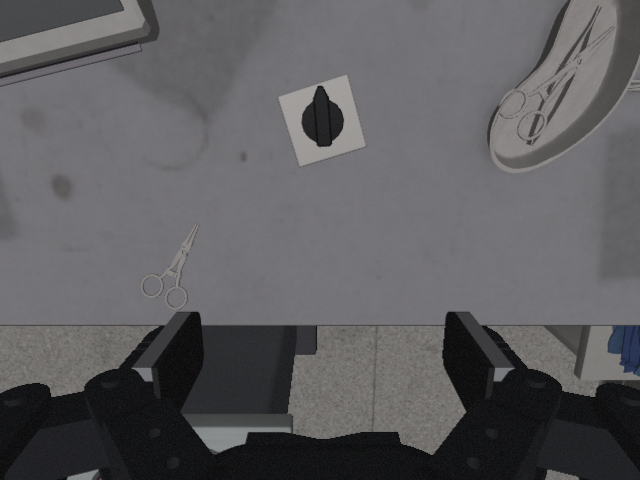

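Run:
```python
import numpy as np
from h import cloud
for f in("w1.npz","top0.npz","scene0.npz"):
    p=np.load(f); w=cloud(p).reshape(-1,3); b=p["color"].reshape(-1,3).astype(int)
    m=(abs(w[:,0]-515)<70)&(abs(w[:,1]+200)<70)&(w[:,2]>15)
    blk=m&(b.max(1)>120)&(w[:,2]<60); kn=m&(b.max(1)<70)
    print(f,"blocktop z hist",np.histogram(w[blk,2],bins=range(14,62,4)))
    top=blk&(w[:,2]>34); print(top.sum(),w[top].min(0),w[top].max(0),np.median(w[top],0))
    import cv2
    print(cv2.minAreaRect(w[top][:,:2].astype(np.float32)))
    k=w[kn]; print(len(k),np.histogram(k[:,2],bins=range(20,90,5)))
    for lo,hi in((36,46),(48,60),(60,68),(66,90)):
        s=k[(k[:,2]>lo)&(k[:,2]<hi)]
        if len(s)>10: print(lo,hi,len(s),s.mean(0),s.min(0),s.max(0),cv2.minAreaRect(s[:,:2].astype(np.float32)))
```

```text
w1.npz blocktop z hist (array([   0,    0,    0,    0, 2710,  328,    0,    0,    0,    0,    0]), array([14, 18, 22, 26, 30, 34, 38, 42, 46, 50, 54, 58]))
328 [ 487.79788265 -237.95110314   34.0004405 ] [ 564.78559986 -163.2108698    35.95059527] [ 527.36055563 -208.39419783   34.33017857]
((526.9500122070312, -200.56153869628906), (62.795005798339844, 63.49467849731445), 16.657772064208984)
53389 (array([  0,   0,   0, 653,  72,   0,   0,   0,  80, 800,   0,   0,   0]), array([20, 25, 30, 35, 40, 45, 50, 55, 60, 65, 70, 75, 80, 85]))
36 46 724 [ 526.96902741 -200.9471856    38.97425755] [ 508.68242894 -220.19572773   36.61437089] [ 545.45149039 -181.79308627   41.26727933] ((527.095947265625, -200.9529266357422), (35.93645477294922, 38.601749420166016), 3.364116668701172)
60 68 830 [ 528.9147898  -200.47545874   66.500777  ] [ 505.16037164 -208.58490203   62.8090209 ] [ 555.03879574 -192.7497468    67.99940682] ((530.20703125, -200.34185791015625), (49.99437713623047, 13.980972290039062), 4.692727088928223)
66 90 664 [ 529.15080999 -200.46901332   67.09253416] [ 505.21939696 -207.6
[... 2472 characters left out ...]
2898771   54.00905916] [ 503.98342982 -207.32157057   48.22933938] [ 544.4767765  -193.14669305   59.62938631] ((523.1619262695312, -204.94252014160156), (14.006964683532715, 40.30727767944336), 73.37313079833984)
60 68 83 [ 519.42422986 -202.48738958   64.96285327] [ 503.06214236 -207.54838616   60.15939463] [ 550.9173847  -193.23852817   67.96375546] ((526.804931640625, -201.28196716308594), (14.265103340148926, 47.63882827758789), 87.31526184082031)
66 90 120 [ 525.46328105 -200.58886245   68.58718466] [ 503.42698503 -206.83808968   66.01955741] [ 550.9173847  -194.39628865   71.61378042] ((527.2921752929688, -200.66802978515625), (47.55781173706055, 11.60730266571045), 1.878658413887024)
```

The wrist view shows the knob's wing from tail (324,145) to nose (321,88). Depth puts its origin at about (527,-200.6,34), yaw about 4°. Next is the socket.

Run:
```python
from h import *
manip.movep([540,85,290],[np.pi,0,-1.57])
p=manip.snapshot("wrist"); save(p,"w2"); np.savez("w2.npz",**{k:p[k] for k in("color","depth","mtx","view")})
w=cloud(p)
for l in ["drive_socket","key_top","hub_axis","sealer"]:
    for f in (manip.mark_of,manip.spot_in):
        for o in f(p,l)[:1]:
            u,v=map(int,np.round(o["point"])); print(l,o,w[v,u])
print(manip.get_obs()["clock"])
```

```text
drive_socket {'point': [328.2, 113.0], 'score': 0.89} [623.49363178  78.74127934  79.84223087]
drive_socket {'point': [321.9, 98.6], 'score': 0.85} [635.44377553  84.0432826   75.05172367]
key_top {'point': [322.3, 106.1], 'score': 0.55} [629.66580634  84.04379686  73.21912659]
key_top {'point': [321.5, 100.9], 'score': 0.83} [633.77124157  84.04272735  75.06998756]
hub_axis {'point': [323.3, 95.8], 'score': 0.63} [635.79223702  83.19092657 105.13218879]
hub_axis {'point': [324.5, 98.3], 'score': 0.87} [636.236119    82.27645143  75.69420348]
sealer {'point': [313.4, 64.5], 'score': 0.75} [662.35208165  91.58641827  86.8959262 ]
sealer {'point': [304.8, 77.3], 'score': 0.88} [652.43023697  98.491134    84.91230274]
5.0583
```

View pics/w2.png

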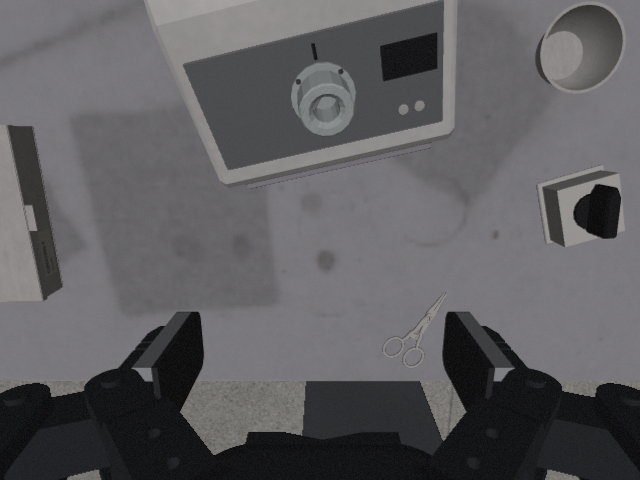

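The socket mouth shows at about (327,107), with the index line at (314,50). I'll fit the slope plane and the rim from depth.

Run:
```python
import numpy as np, cv2
from h import cloud
from scipy.optimize import least_squares
for f in("w2.npz","top0.npz","scene0.npz"):
    p=np.load(f); W=cloud(p); w=W.reshape(-1,3)
    near=(np.hypot(w[:,0]-640,w[:,1]-84)<110)&(w[:,2]>15)
    s=w[near]
    # ransac plane
    rng=np.random.default_rng(0);best=0
    for _ in range(800):
        a,b,c=s[rng.choice(len(s),3,False)];n=np.cross(b-a,c-a);L=np.linalg.norm(n)
        if L<500: continue
        n/=L; n*=np.sign(n[2])
        if abs(np.degrees(np.arccos(n[2]))-28)>6: continue
        k=abs((s-a)@n)<1.5
        if k.sum()>best: best=k.sum();B=k
    for _ in range(3):
        c0=s[B].mean(0); n=np.linalg.svd(s[B]-c0,full_matrices=False)[2][2]; n*=np.sign(n[2]); B=abs((s-c0)@n)<1.5
    print(f,best,len(s),"n",n,"tilt",np.degrees(np.arccos(n[2])),"yaw of -n",np.degrees(np.arctan2(-n[1],-n[0])))
    h=(s-c0)@n; print(np.histogram(h,bins=range(-4,48,4)))
    yaw=np.arctan2(-n[1],-n[0]); t=np.radians(28)
    zs=np.array([-np.sin(t)*np.cos(yaw),-np.sin(t)*np.sin(yaw),np.cos(t)]); ys=np.array([-np.sin(yaw),np.cos(yaw),0]); xs=np.cross(ys,zs)
    r=s[(h>28)&(h<42)]
    zm=np.median(r@n); r=r[abs(r@n-zm)<1.5]
    q=np.c_[r@xs,r@ys]; (cx,cy),rad=cv2.minEnclosingCircle(q.astype(np.float32))
    C=cx*xs+cy*ys; C=C+n*(np.median(r@n)-C@n)
    print("rim",len(r),"rad",rad,"C",C,"h",np.median((r-c0)@n))
    # hole: index mark dark pixels
p=np.load("w2.npz");im=p["color"][30:180,240:410];cv2.imwrite("pics/crop2.png",cv2.resize(np.clip(im.astype(float)*1.5,0,255).astype(np.uint8),None,fx=4,fy=4,interpolation=cv2.INTER_CUBIC))
```

```text
w2.npz 24256 82080 n [-0.4637465  -0.10272993  0.8799919 ] tilt 28.358613697889293 yaw of -n 12.49055620141316
(array([19187, 14363,   395,   130,   158,   188,   154,   177,   858,
         988,     0,     0]), array([-4,  0,  4,  8, 12, 16, 20, 24, 28, 32, 36, 40, 44]))
rim 1474 rad 23.69498062133789 C [625.4178934   80.27037578 102.02529353] h 32.24708171838684
top0.npz 4088 9618 n [-0.44606362 -0.09987333  0.88941136] tilt 27.200628415039784 yaw of -n 12.620342982281265
(array([3919, 3496,  225,    9,   13,   23,   16,   13,  152,  201,    3,
          0]), array([-4,  0,  4,  8, 12, 16, 20, 24, 28, 32, 36, 40, 44]))
rim 200 rad 23.242351531982422 C [623.1273164   81.62326653 100.61527306] h 32.332805296031026
scene0.npz 2941 7650 n [-0.44570712 -0.09995774  0.88958058] tilt 27.17940990983081 yaw of -n 12.640444584360718
(array([2681, 2830,  270,   30,   33,   53,   33,   40,  115,  166,    9,
          0]), array([-4,  0,  4,  8, 12, 16, 20, 24, 28, 32, 36, 40, 44]))
rim 151 rad 23.377954483032227 C [621.37899924  81.16591444 101.11491958] h 32.607818542983175
```

View pics/crop2.png

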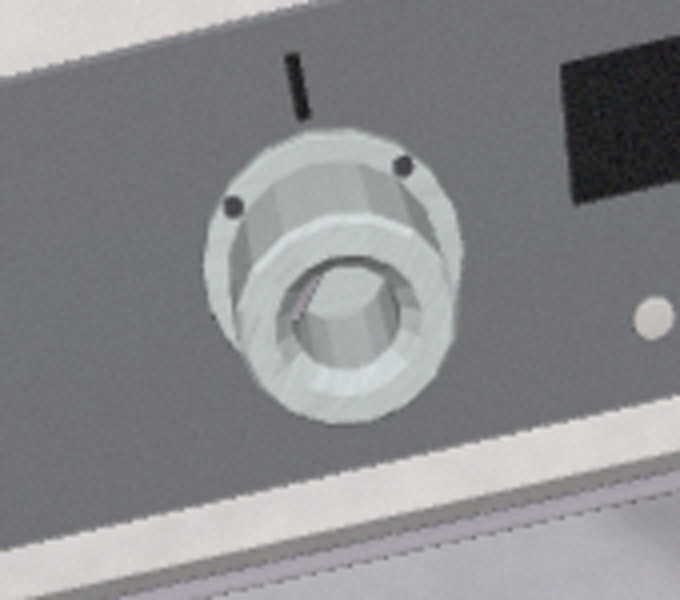

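```bash
cat >> h.py <<'E'
yaw=np.radians(12.5);t=np.radians(28)
zs=np.array([-np.sin(t)*np.cos(yaw),-np.sin(t)*np.sin(yaw),np.cos(t)]); ys=np.array([-np.sin(yaw),np.cos(yaw),0]); xs=np.cross(ys,zs)
Rs=np.c_[xs,ys,zs]; S=np.array([624.3,80.7,101.6])
GOFF=8.0   # TCP above knob origin along knob z
def toolrot(phi,s=1):  # knob nose phi anticlockwise from socket x
    Rk=Rs@R.from_euler('z',phi,degrees=True).as_matrix()
    return tr(Rk,s)
def tr(Rk,s):
    z=-Rk[:,2]; x=s*Rk[:,1]; return np.c_[x,np.cross(z,x),z]
def rpy(M): return R.from_matrix(M).as_euler('xyz')
E
python3 - <<'E'
from h import *
p=np.load("w2.npz"); Vi=np.linalg.inv(p["view"])
o=Vi[:3,3]
for C in (np.array([625.4,80.3,102]),):
  for dep in (14,28):
    pl=C-dep*zs
    pts=[]
    for uv in ((320.5,98),(313.75,109.5),(327,107)):
        d=world(p,uv,1.0)-o; X=o+d*((pl-o)@zs)/(d@zs); q=Rs.T@(X-pl); pts.append(q[:2]); print(dep,q.round(1))
    e=pts[0]-pts[1]; nrm=np.array([-e[1],e[0]]); print("normal ang",np.degrees(np.arctan2(nrm[1],nrm[0])))
# index line check
d=None
for uv in ((240+292/4,30+55/4),(240+305/4,30+120/4)):
    pl=np.array([625.4,80.3,102])-33*zs; d=world(p,uv,1.0)-o; X=o+d*((pl-o)@zs)/(d@zs); print("index",(Rs.T@(X-pl)).round(1))
S0=S
for s in (1,-1):
  for phi in (80,60,40,20,0,-5):
    for h in (80,0):
      q=manip.inverse_kinematics(S+(h+GOFF)*zs,rpy(toolrot(phi,s)));print(s,phi,h,None if q is None else np.round(q,2))
E
```

```text
14 [4.6 2.8 0. ]
14 [-4.  10.4  0. ]
14 [-4.6 -1.2  0. ]
normal ang 48.27554630143149
28 [-1.7  2.6 -0. ]
28 [-10.7  10.6   0. ]
28 [-11.2  -1.5   0. ]
normal ang 48.275546301431675
index [42.  -0.3 -0. ]
index [28.9 -0.3 -0. ]
1 80 80 [-0.21 -0.62 -0.66  1.08  0.2  -1.78]
1 80 0 [-0.18 -0.48 -0.69  0.9   0.18 -1.75]
1 60 80 [-0.21 -0.62 -0.66  1.08  0.2  -1.43]
1 60 0 [-0.18 -0.48 -0.69  0.9   0.18 -1.4 ]
1 40 80 [-0.21 -0.62 -0.66  1.08  0.2  -1.09]
1 40 0 [-0.18 -0.48 -0.69  0.9   0.18 -1.05]
1 20 80 [-0.21 -0.62 -0.66  1.08  0.2  -0.74]
1 20 0 [-0.18 -0.48 -0.69  0.9   0.18 -0.7 ]
1 0 80 [-0.21 -0.62 -0.66  1.08  0.2  -0.39]
1 0 0 [-0.18 -0.48 -0.69  0.9   0.18 -0.36]
1 -5 80 [-0.21 -0.62 -0.66  1.08  0.2  -0.3 ]
1 -5 0 [-0.18 -0.48 -0.69  0.9   0.18 -0.27]
-1 80 80 [-0.21 -0.62 -0.66  1.08  0.2   1.36]
-1 80 0 [-0.18 -0.48 -0.69  0.9   0.18  1.39]
-1 60 80 [-0.21 -0.62 -0.66  1.08  0.2   1.71]
-1 60 0 [-0.18 -0.48 -0.69  0.9   0.18  1.74]
-1 40 80 [-0.21 -0.62 -0.66  1.08  0.2   2.06]
-1 40 0 [-0.18 -0.48 -0.69  0.9   0.18  2.09]
-1 20 80 [-0.21 -0.62 -0.66  1.08  0.2   2.41]
-1 20 0 [-0.18 -0.48 -0.69  0.9   0.18  2.44]
-1 0 80 [-0.21 -0.62 -0.66  1.08  0.2   2.75]
-1 0 0 [-0.18 -0.48 -0.69  0.9   0.18  2.79]
-1 -5 80 [-0.21 -0.62 -0.66  1.08  0.2   2.84]
-1 -5 0 [-0.18 -0.48 -0.69  0.9   0.18  2.87]
```

The visible key edge puts the fit at about 48°, and the index line agrees with the 12.5° yaw. Now I'll grasp the knob.

```bash
sed -i 's/^GOFF=8.0/GOFF=9.0/' h.py
python3 - <<'E'
from h import *
K=np.array([527.1,-200.0,34.]); Rk=R.from_euler('z',4.2,degrees=True).as_matrix(); o=rpy(tr(Rk,-1))
manip.movep(K+[0,0,GOFF+60],o); manip.set_gripper(0.6,80)
print(manip.movel(K+[0,0,GOFF],v=120,guard=12), manip.get_obs()["tool_pos"])
manip.set_gripper(0.0,90)
b=manip.get_obs();print(b["width"],b["contact_force"])
manip.movel(K+[0,0,GOFF+50],v=120)
b=manip.get_obs();print(b["width"],b["contact_force"],b["ft_torque"])
p=manip.snapshot("wrist"); save(p,"w3"); 
p=manip.snapshot("scene"); save(p,"s3"); print(manip.get_obs()["clock"])
E
```

```text
False [ 527.28094647 -200.16016908   43.44332789]
-0.0009538673601336162 [-0.50002285  0.05720396 -0.55260836]
-0.002424360488065412 [-0.48084997  0.32259657  0.60873792] [-0.01440197 -0.01160958 -0.00719569]
8.625
```

View pics/w3.png

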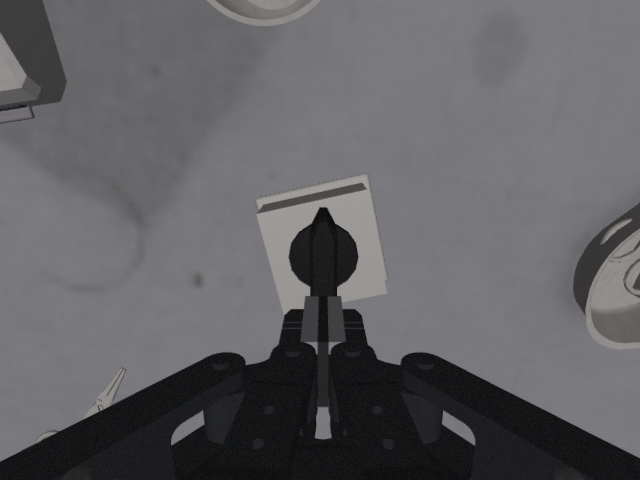

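View pics/s3.png

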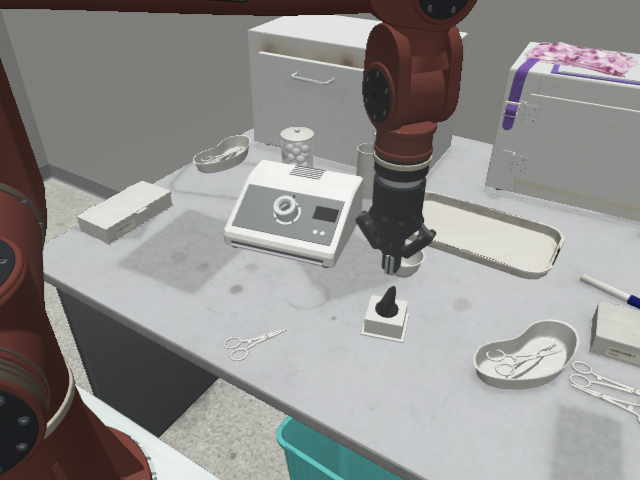

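The gripper shut empty. The knob still stands in the block, at wrist pixel (323,255), with the fingertips at (323,300). I'll find out why before retrying.

Run:
```python
from h import *
p=manip.snapshot("wrist"); b=manip.get_obs(); T=b["tool_pos"]; M=R.from_euler('xyz',b["tool_rot"]).as_matrix()
print(T,b["tool_rot"],"tcp px",proj(p,T),"grasp",proj(p,T-19*M[:,2]))
w=cloud(p); 
for v in range(200,345,8): print(v,p["color"][v,323],w[v,323].round(1))
t=manip.snapshot("top"); save(t,"t3"); print("top tcp",proj(t,T)); 
s=manip.snapshot("scene"); print("scene tcp",proj(s,T))
ww=w.reshape(-1,3);c=p["color"].reshape(-1,3).max(1)
m=(abs(ww[:,0]-525)<60)&(abs(ww[:,1]+200)<50)&(c<70)
for lo,hi in((36,42),(62,70)):
    k=ww[m&(ww[:,2]>lo)&(ww[:,2]<hi)]; print(len(k), k.min(0),k.max(0),cv2.minAreaRect(k[:,:2].astype(np.float32)))
```

```text
[ 526.52594308 -199.58078391   91.83053056] [ 3.14026626e+00  1.09121427e-03 -1.49748145e+00] tcp px [321.163216   294.11237247] grasp [320.99265325 312.83687176]
200 [153 156 158] [ 558.4 -198.    33. ]
208 [23 25 22] [ 555.6 -198.2   42. ]
216 [14 15 15] [ 555.8 -198.2   64. ]
224 [29 27 31] [ 552.5 -198.5   66.9]
232 [35 33 32] [ 548.5 -198.8   66.7]
240 [32 31 30] [ 544.5 -199.    66.9]
248 [33 31 29] [ 540.6 -199.3   67.5]
256 [29 27 29] [ 536.2 -199.7   66.6]
264 [29 28 29] [ 532.1 -200.    66.8]
272 [32 28 29] [ 527.9 -200.3   66.7]
280 [29 27 29] [ 524.  -200.6   67.7]
288 [27 28 29] [ 519.2 -200.9   66.6]
296 [21 22 21] [ 537.7 -199.6  120. ]
304 [18 18 20] [ 538.2 -199.5  128. ]
312 [18 16 16] [ 538.  -199.6  134.1]
320 [19 20 20] [ 538.2 -199.5  140.3]
328 [24 24 24] [ 538.4 -199.5  146.1]
336 [22 23 21] [ 537.6 -199.6  149.8]
344 [42 40 41] [ 537.  -199.6  153.3]
top tcp [400.03398598 250.5882843 ]
scene tcp [388.91407348 284.47534282]
1816 [ 509.41793783 -220.46029202   36.1922254 ] [ 555.95467309 -181.46171281   41.97356213] ((529.0320434570312, -201.86224365234375), (39.23740005493164, 42.514469146728516), 55.19887924194336)
2020 [ 513.78958926 -208.48671658   62.16542524] [ 556.16912741 -192.51260766   68.8964752 ] ((535.173095703125, -199.9417724609375), (41.81507110595703, 13.730655670166016), 4.771129131317139)
```

Run:
```python
from h import *
s=manip.snapshot("scene"); w=cloud(s); np.savez("s4.npz",color=s["color"],depth=s["depth"],mtx=s["mtx"],view=s["view"])
for v in range(250,292,3): print(v,s["color"][v,389],w[v,389].round(1))
cv2.imwrite("pics/s4c.png",cv2.resize(s["color"][200:350,320:470],None,fx=4,fy=4))
p=manip.snapshot("wrist");cv2.imwrite("pics/w4c.png",cv2.resize(np.clip(p["color"][230:430,220:430]*2.5,0,255).astype(np.uint8),None,fx=3,fy=3))
```

```text
250 [52 52 50] [ 518.6 -197.1  166.4]
253 [51 50 49] [ 520.9 -196.6  158.9]
256 [91 90 88] [ 515.6 -199.3  157.5]
259 [51 51 51] [ 514.9 -200.1  152.3]
262 [50 49 49] [ 518.4 -199.2  143.7]
265 [61 61 59] [ 516.9 -200.3  139.1]
268 [88 88 86] [ 516.6 -200.9  133.6]
271 [106 105 102] [ 516.3 -201.6  127.9]
274 [120 119 116] [ 517.5 -201.6  121. ]
277 [174 172 170] [ 649.2 -147.3    1.2]
280 [169 169 167] [ 640.  -151.8    2. ]
283 [180 180 178] [ 632.9 -155.4    1. ]
286 [190 190 187] [ 626.9 -158.5   -0.8]
289 [57 56 56] [ 538.4 -195.7   71.8]
```

View pics/s4c.png

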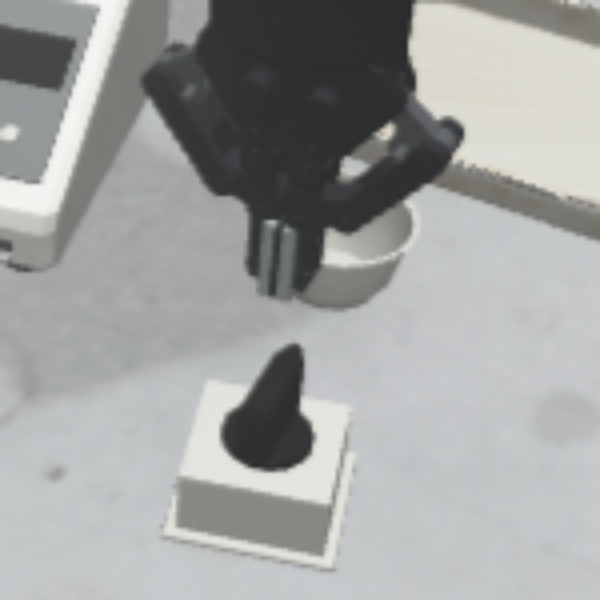

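View pics/w4c.png

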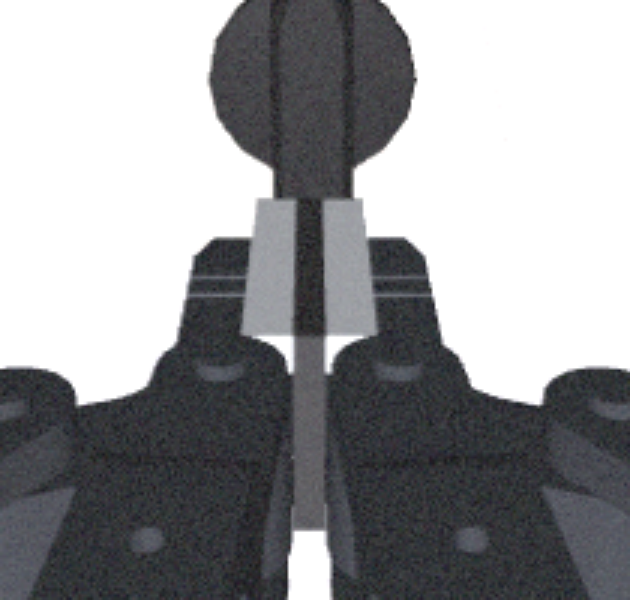

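Both cameras agree that the shut fingertips are at z≈118 while the reported TCP is z≈92. So the real tips sit about 26 mm behind the reported TCP, and the fingers closed just above the wing. The knob hasn't moved. I'll retry 26 mm lower, with a guard.

```bash
sed -i 's/^GOFF=9.0/GOFF=-17.0/' h.py
python3 - <<'E'
from h import *
K=np.array([527.3,-200.0,34.]); Rk=R.from_euler('z',4.3,degrees=True).as_matrix(); o=rpy(tr(Rk,-1))
manip.set_gripper(0.6,80)
print(manip.movel(K+[0,0,GOFF],v=80,frame=o,guard=8) , manip.get_obs()["tool_pos"],manip.get_obs()["contact_force"])
p=manip.snapshot("scene"); cv2.imwrite("pics/s5c.png",cv2.resize(p["color"][200:350,320:470],None,fx=4,fy=4))
p=manip.snapshot("wrist");cv2.imwrite("pics/w5.png",np.clip(p["color"]*1.8,0,255).astype(np.uint8))
print(manip.get_obs()["clock"])
E
```

```text
False [ 527.72920783 -200.29071497   17.66220788] [-0.5452268   0.16879233  0.40756196]
10.6167
```

View pics/s5c.png

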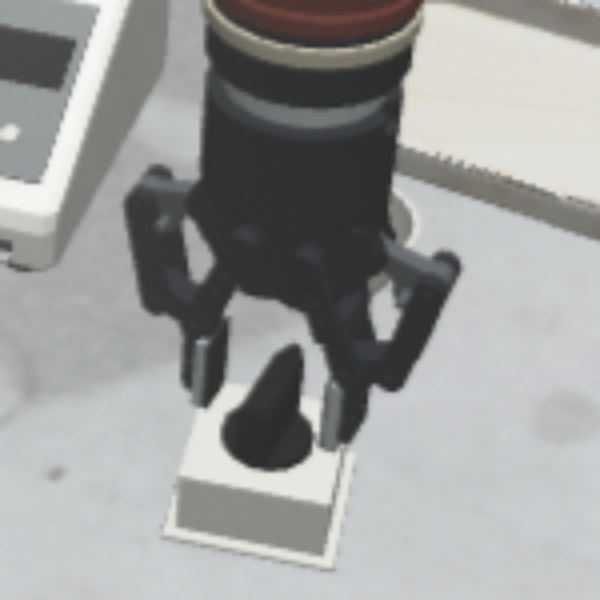

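View pics/w5.png

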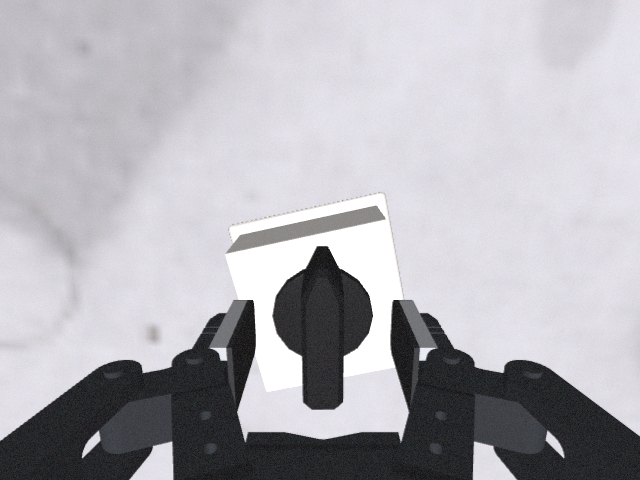

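The pads now straddle the wing symmetrically, wrist columns 250 to 393 with the wing at 323. Closing.

Run:
```python
from h import *
manip.set_gripper(0.0,90)
b=manip.get_obs();print(b["width"],b["contact_force"],b["tool_pos"])
K=b["tool_pos"]
manip.movel(K+[0,0,55],v=130)
b=manip.get_obs();print(b["width"],b["contact_force"],b["ft_torque"])
p=manip.snapshot("wrist");cv2.imwrite("pics/w6.png",np.clip(p["color"]*1.8,0,255).astype(np.uint8));np.savez("w6.npz",color=p["color"],depth=p["depth"],mtx=p["mtx"],view=p["view"],tp=b["tool_pos"],tr=b["tool_rot"])
p=manip.snapshot("scene"); cv2.imwrite("pics/s6c.png",cv2.resize(p["color"][200:350,320:470],None,fx=4,fy=4));np.savez("s6.npz",color=p["color"],depth=p["depth"],mtx=p["mtx"],view=p["view"])
print(manip.get_obs()["clock"])
```

```text
0.14204726804255727 [-0.03891785  1.09874494  4.12830476] [ 527.56908095 -200.16448983   17.45397318]
0.145512619872043 [-0.25333381  0.45548901 -2.19336892] [-0.02373155 -0.00511163 -0.0563145 ]
11.725
```

View pics/s6c.png

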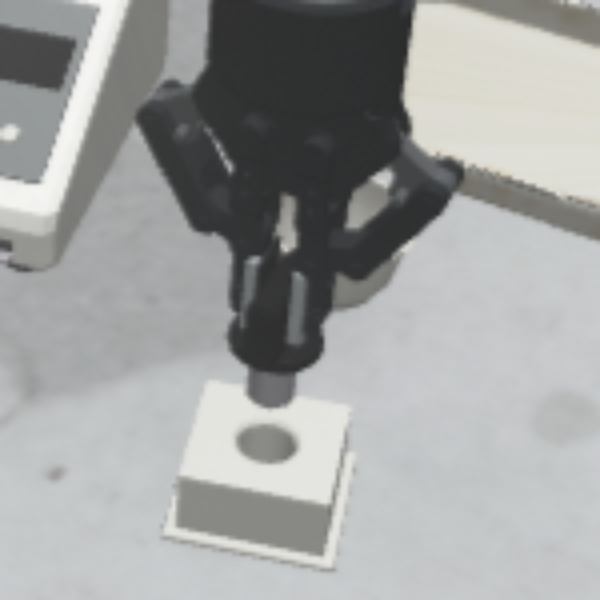

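View pics/w6.png

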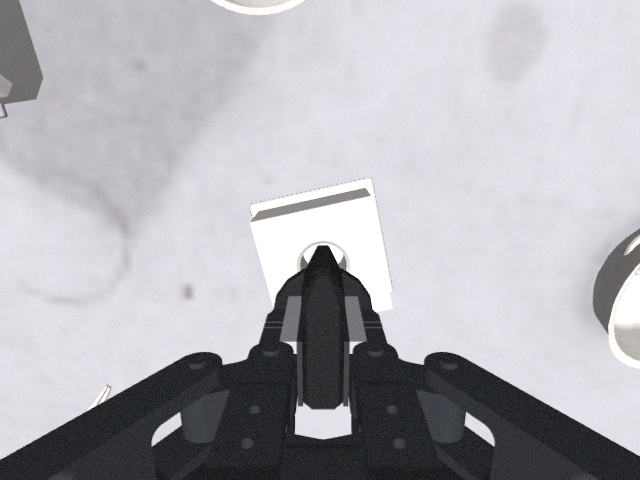

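The knob is held and clear of the block. I'll measure its pose in the hand.

Run:
```python
from h import *
p=np.load("w6.npz"); M=R.from_euler('xyz',p["tr"]).as_matrix(); w=cloud(p); t=(w-p["tp"])@M
print(M.round(3))
for v in range(240,410,10): print(v,p["color"][v,323],t[v,323].round(1),end=' | ')
# wing top points
q=t.reshape(-1,3)
m=(abs(q[:,0])<9)&(q[:,2]<-2)&(q[:,2]>-80)&(abs(q[:,1])<40); k=q[m]
print(); print(np.histogram(k[:,2],bins=range(-60,0,4)))
lev=k[(k[:,2]<np.percentile(k[:,2],50)+2)&(k[:,2]>np.percentile(k[:,2],50)-3)]
print(lev.min(0),lev.max(0),np.polyfit(lev[:,1],lev[:,2],1), np.polyfit(lev[:,0],lev[:,2],1),cv2.minAreaRect(lev[:,:2].astype(np.float32)))
s=np.load("s6.npz"); q=((cloud(s)-p["tp"])@M); 
for r in range(260,304,3): print(r,s["color"][r,388],q[r,388].round(1),end=' | ')
```

```text
[[ 0.075 -0.997 -0.   ]
 [-0.997 -0.075  0.   ]
 [-0.     0.    -1.   ]]
240 [148 151 153] [  0.8 -14.2  38.6] | 250 [15 15 16] [  0.7 -28.3 -26.5] | 260 [18 15 16] [  0.7 -28.7 -39.2] | 270 [22 20 21] [  0.7 -28.  -47.1] | 280 [27 26 27] [  0.7 -25.7 -49.9] | 290 [26 23 27] [  0.7 -22.6 -50.3] | 300 [28 31 32] [  0.7 -18.4 -48.2] | 310 [29 30 28] [  0.7 -15.2 -48.9] | 320 [29 28 28] [  0.7 -11.7 -48.8] | 330 [30 27 32] [  0.7  -9.  -50.3] | 340 [29 27 27] [  0.7  -4.9 -49.4] | 350 [27 27 27] [  0.7  -0.8 -48.6] | 360 [30 27 29] [  0.7   1.4 -51. ] | 370 [30 28 28] [  0.7   6.2 -49.2] | 380 [30 27 27] [  0.7   9.6 -49.9] | 390 [25 28 26] [  0.7  13.6 -49.7] | 400 [32 31 32] [  0.7  17.5 -49.6] | 
(array([ 224,  194, 4791,  653,  197,  182,  160,  149,  110,  248,   36,
          0,    0,    0]), array([-60, -56, -52, -48, -44, -40, -36, -32, -28, -24, -20, -16, -12,
        -8,  -4]))
[ -8.98607263 -29.16638698 -52.53069815] [  8.998069    21.87196029 -47.53561024] [-5.06324401e-03 -4.93953115e+01] [-2.65861987e-03 -4.93752842e+01] ((0.7193617820739746, -3.572376251220703), (50.96653747558594, 17.865520477294922), 84.60124969482422)
260 [63 62 62] [ -8.1  -4.6 -64.5] | 263 [48 49 48] [ -6.9  -2.4 -60.3] | 266 [47 47 47] [ -8.2  -7.8 -50. ] | 269 [54 53 53] [ -4.4   2.  -52. ] | 272 [55 54 54] [ -1.7   8.3 -51.2] | 275 [54 54 53] [  2.   18.1 -53.3] | 278 [51 50 50] [  3.4  20.7 -49.5] | 281 [49 48 48] [  3.9  20.8 -43.6] | 284 [49 49 48] [  4.8  21.8 -38.5] | 287 [48 48 48] [  4.5  19.5 -30.5] | 290 [48 48 48] [  5.3  20.3 -25. ] | 293 [89 87 88] [  2.9  11.4 -11. ] | 296 [112 110 111] [ 2.5  8.7 -2.2] | 299 [112 110 111] [ 3.5 10.   3. ] | 302 [212 218 218] [ -5.3 -18.8  35.8] |
```

```bash
sed -i 's/^GOFF=-17.0/GOFF=-16.0/' h.py
cat >> h.py <<'E'
def kp(h,dx=0,dy=0): return S+(h+GOFF)*zs+dx*xs+dy*ys
def knob():
    b=manip.get_obs(); M=R.from_euler('xyz',b["tool_rot"]).as_matrix(); o=b["tool_pos"]+GOFF*M[:,2]
    q=Rs.T@(o-S); kx=-M[:,1]  # s=-1: knob x
    nose=Rs.T@kx; f=Rs.T@b["contact_force"]
    return q.round(2),round(float(np.degrees(np.arctan2(nose[1],nose[0]))),1),f.round(1)
E
python3 - <<'E'
from h import *
print(np.cross(tr(np.eye(3),-1)[:,2],tr(np.eye(3),-1)[:,0]))
b=manip.get_obs(); 
manip.movep(kp(75),rpy(toolrot(48,-1)))
manip.movel(kp(36),v=100,guard=10)
print(knob())
p=manip.snapshot("scene"); cv2.imwrite("pics/s7c.png",cv2.resize(p["color"][130:280,210:360],None,fx=4,fy=4));np.savez("s7.npz",color=p["color"],depth=p["depth"],mtx=p["mtx"],view=p["view"])
p=manip.snapshot("wrist");cv2.imwrite("pics/w7.png",np.clip(p["color"]*1.6,0,255).astype(np.uint8));np.savez("w7.npz",color=p["color"],depth=p["depth"],mtx=p["mtx"],view=p["view"])
print(manip.get_obs()["clock"])
E
```

```text
[-1.  0.  0.]
(array([-0.27, -0.39, 35.85]), 48.0, array([-0.3,  0.8, -0.4]))
13.4667
```

View pics/s7c.png

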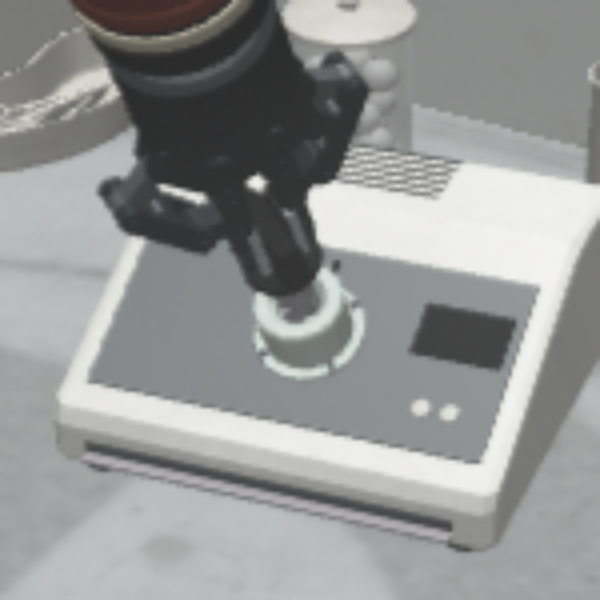

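View pics/w7.png

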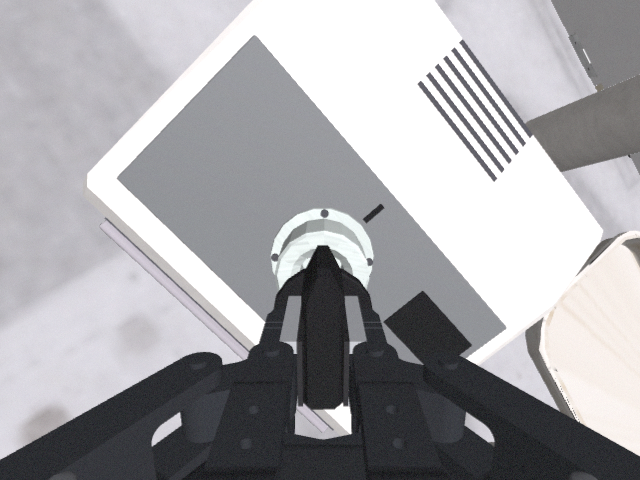

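The nose is at (322,250), left of the index line at (375,213) as intended, and the shaft tip looks centred over the socket mouth. Inserting with a guard.

Run:
```python
from h import *
print(manip.movel(kp(18),v=60,guard=7),knob())
print(manip.movel(kp(10),v=30,guard=7),knob())
print(manip.get_obs()["clock"])
```

```text
False (array([-0.49,  0.2 , 17.54]), 48.0, array([-0.7, -0.3, -1.2]))
False (array([-0.26,  0.09,  9.77]), 48.0, array([ 0.1, -0.1, -0.6]))
14.3333
```

Run:
```python
from h import *
print(manip.movel(kp(3),v=30,guard=7),knob())
print(manip.movel(kp(-4),v=15,guard=9),knob())
b=manip.get_obs();print(b["width"],b["clock"],b["ft_torque"])
p=manip.snapshot("scene"); cv2.imwrite("pics/s8c.png",cv2.resize(p["color"][130:280,210:360],None,fx=4,fy=4));np.savez("s8.npz",color=p["color"],depth=p["depth"],mtx=p["mtx"],view=p["view"])
p=manip.snapshot("wrist");cv2.imwrite("pics/w8.png",np.clip(p["color"]*1.6,0,255).astype(np.uint8));np.savez("w8.npz",color=p["color"],depth=p["depth"],mtx=p["mtx"],view=p["view"],tp=b["tool_pos"],tr=b["tool_rot"])
```

```text
False (array([-0.32,  0.09,  2.72]), 48.0, array([-0.4, -1.1, -0.6]))
True (array([ 0.4 , -0.1 ,  0.57]), 48.0, array([-1.5, -0.2,  8.5]))
0.13920590910626723 15.0333 [-0.14437306  0.79844885  0.01240993]
```

View pics/s8c.png

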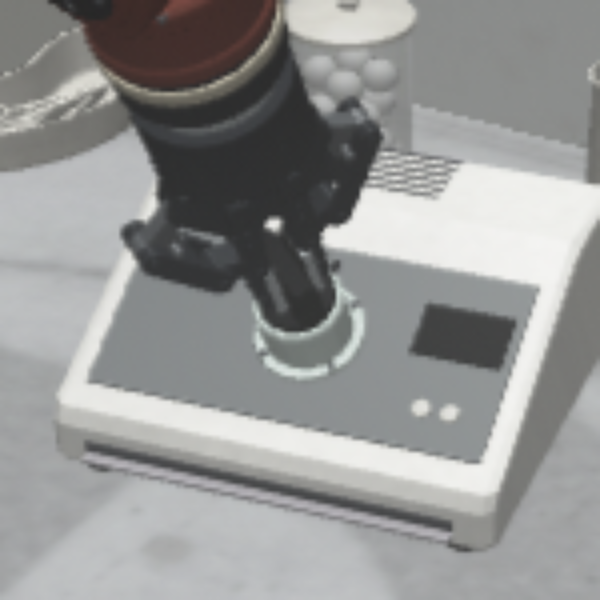

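View pics/w8.png

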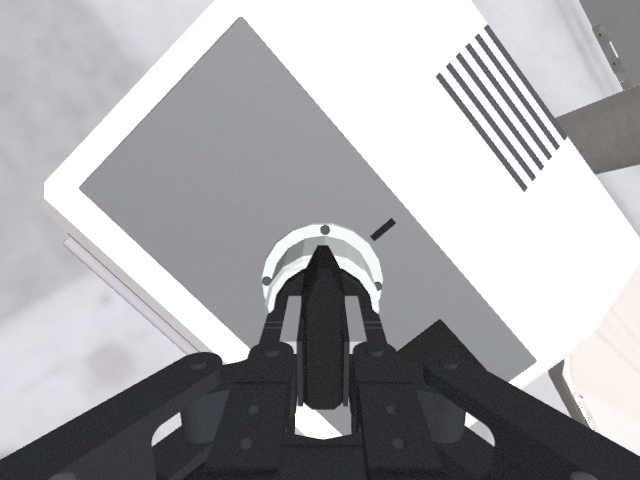

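The flange met the mouth at an estimated 0.6 mm with an 8.5 N reaction, and both views show it seated. The 48° estimate let the shaft drop on the first try. Now turning clockwise to the index.

Run:
```python
from h import *
for phi in (36,24,12,0):
    manip.movep(kp(0.3),rpy(toolrot(phi,-1))); b=manip.get_obs(); print(knob(),b["width"].round(3),(Rs.T@b["ft_torque"]).round(2))
manip.hold(0.2); print(knob(),manip.get_obs()["clock"])
p=manip.snapshot("scene"); cv2.imwrite("pics/s9c.png",cv2.resize(p["color"][130:280,210:360],None,fx=4,fy=4))
b=manip.get_obs()
p=manip.snapshot("wrist");cv2.imwrite("pics/w9.png",np.clip(p["color"]*1.6,0,255).astype(np.uint8));np.savez("w9.npz",color=p["color"],depth=p["depth"],mtx=p["mtx"],view=p["view"],tp=b["tool_pos"],tr=b["tool_rot"])
```

```text
Traceback (most recent call last):
AttributeError: 'float' object has no attribute 'round'
```

Run:
```python
from h import *
print(knob())
for phi in (24,12,0):
    manip.movep(kp(0.3),rpy(toolrot(phi,-1))); b=manip.get_obs(); print(knob(),round(b["width"],3),(Rs.T@b["ft_torque"]).round(2))
manip.hold(0.2); print(knob(),manip.get_obs()["clock"])
p=manip.snapshot("scene"); cv2.imwrite("pics/s9c.png",cv2.resize(p["color"][130:280,210:360],None,fx=4,fy=4))
b=manip.get_obs()
p=manip.snapshot("wrist");cv2.imwrite("pics/w9.png",np.clip(p["color"]*1.6,0,255).astype(np.uint8));np.savez("w9.npz",color=p["color"],depth=p["depth"],mtx=p["mtx"],view=p["view"],tp=b["tool_pos"],tr=b["tool_rot"])
```

```text
(array([ 0.15, -0.36,  0.6 ]), 36.0, array([-3.4, -1.3,  5. ]))
(array([-0.27, -0.63,  0.58]), 24.0, array([-5.2, -3.3,  7.4])) 0.142 [-0.53  1.68 -0.06]
(array([-0.23, -0.81,  0.6 ]), 11.9, array([-4.6, -4.4,  8.5])) 0.14 [-0.7   1.73 -0.12]
(array([-0.37, -0.82,  0.61]), -0.1, array([-5.6, -3.1, 10. ])) 0.144 [-0.73  1.87 -0.15]
(array([-0.37, -0.8 ,  0.61]), -0.0, array([-6.5, -3.3,  9.4])) 16.6
```

View pics/w9.png

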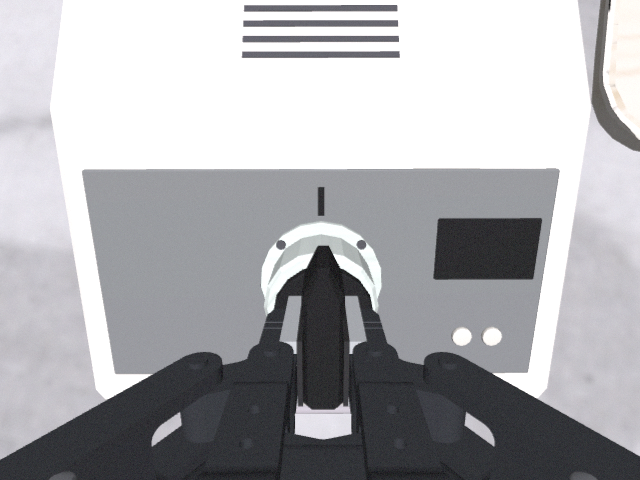

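The nose at (322,250) lines up with the index line at (321,200). I'll ease off the side load, release, back out and check.

Run:
```python
from h import *
manip.movel(kp(0.4,-0.7,-0.8),v=10); print(knob())
manip.set_gripper(0.5); print(knob())
manip.movel(manip.get_obs()["tool_pos"]+90*zs,v=120)
manip.hold(0.2); b=manip.get_obs();print(b["clock"],b["contact_force"])
p=manip.snapshot("wrist");cv2.imwrite("pics/w10.png",np.clip(p["color"]*1.6,0,255).astype(np.uint8));np.savez("w10.npz",color=p["color"],depth=p["depth"],mtx=p["mtx"],view=p["view"],tp=b["tool_pos"],tr=b["tool_rot"])
w=cloud(p); q=(w-S)@Rs; im=p["color"].max(2)
m=(np.hypot(q[...,0],q[...,1])<40)&(q[...,2]>1)&(q[...,2]<45)
k=q[m]; print(np.histogram(k[:,2],bins=range(0,46,3)))
top=k[(k[:,2]>30)&(k[:,2]<40)]; print("wing top z",np.median(top[:,2]),top.min(0),top.max(0),cv2.minAreaRect(top[:,:2].astype(np.float32)))
fl=k[(k[:,2]>3)&(k[:,2]<9)]; print("flange top",np.median(fl[:,2]),len(fl),cv2.minEnclosingCircle(fl[:,:2].astype(np.float32)),np.polyfit(fl[:,0],fl[:,2],1),np.polyfit(fl[:,1],fl[:,2],1))
s=manip.snapshot("scene"); save(s,"s10"); cv2.imwrite("pics/s10c.png",cv2.resize(s["color"][130:280,210:360],None,fx=4,fy=4))
```

```text
(array([-0.42, -0.83,  0.65]), 0.0, array([-1.1,  0.3,  5.9]))
(array([-0.66, -0.79,  0.36]), 0.0, array([-0.1, -0.1, -1.2]))
18.4583 [ 0.55799512 -0.09864673 -0.25383839]
(array([  63,  716,  954,   23,   20,   20,   26,   22,   26,   25,  429,
       1715,    3,    0,    0]), array([ 0,  3,  6,  9, 12, 15, 18, 21, 24, 27, 30, 33, 36, 39, 42, 45]))
wing top z 33.94422966706701 [-23.21615953  -8.008759    30.01086609] [27.57337606  5.80914986 36.9478126 ] ((2.1524219512939453, -0.9574294090270996), (50.83333969116211, 13.725744247436523), 0.5228785872459412)
flange top 6.1155535733391595 1670 ((3.293398380279541, -1.9579298496246338), 24.09442710876465) [-0.0080356   6.10328995] [-1.76458847e-03  6.10350651e+00]
```

View pics/w10.png

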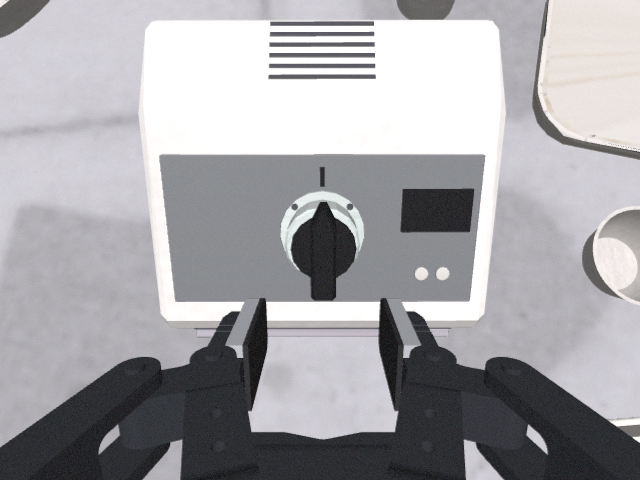

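View pics/s10.png

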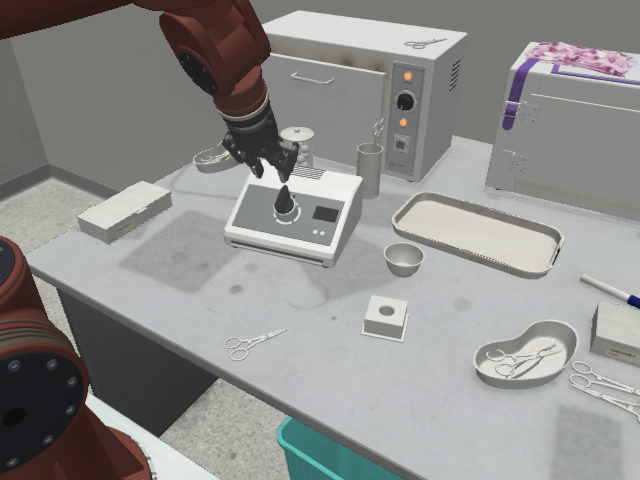

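The knob is seated flat: flange top 6.1 mm above the mouth with no tilt, and the wing within about 0.5° of the index. The bowl and clamp appear at their original pixels, and the gripper is clear. Handing in.

```bash
python3 -c "
from workcell import manip
print(manip.sign_off(), manip.get_obs()['clock'])"
```

```text
the job is handed in; nothing more can be done
the job is handed in; nothing more can be done
```

The knob is in the drive socket with its flange fully home and its nose pointing at the index line. I let go and handed the job in at about 18.5 s of the 51 s limit.

- **Grasp:** the first grip closed on air. The cameras showed the fingertips about 26 mm behind the reported TCP, which disagrees with the stated tool frame. I re-gripped 26 mm lower and it held; the knob had not been disturbed.
- **Seating:** the key was partly visible in the wrist picture, and I estimated its fit at 48°. The shaft dropped home there on the first push, so I did not have to turn the knob to feel for the key. The flange stopped against the mouth with about 8.5 N of reaction.
- **Turning:** I turned the knob clockwise from 48° to 0°, eased off the side load, released it and backed away.

**Last checks:** the flange top is 6.1 mm above the mouth (the flange is 6 mm thick) with no measurable tilt. The wing is within about 0.5° of straight up, and the gripper is clear with no contact force. The bowl and clamp look unmoved in the scene picture. The knob's centre reads about 1 mm off my socket estimate, which is within the bore play and camera calibration.

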